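# Reset the coil winder's turns counter

## Task

The coil winder's turns counter still shows the last batch: press its wheel down so that the clutch catches, and while it is held down turn it anticlockwise (seen from above) until the pointer has come all the way back against its zero stop. Then let go so that the wheel springs up again. Do not force the wheel (no more than 45 N on it, pressing and turning together), and leave the things around the counter where they are.

Things in the scene. Friction and masses are not known exactly. Their poses are not given: they have to be found in the camera images.
- counter: Grey square instrument box 184x184 mm, fixed to the bench, with a round glazed dial (178 mm across, 55 mm above the bench) and over it a dished wheel. Origin: centre of its underside, on the bench; z up. The dial's zero mark lies toward the counter's own -x; a short winding mandrel (to 141 mm from the origin, 25 mm high) sticks out toward its +x.
- axle (a point): Point on the counter, on the wheel's vertical axis, 71 mm above the bench: the floor level of the wheel when it is up. Wheel, 124 mm diameter: dark floor 5 mm thick, black rim (inner radius 57 mm, 8 mm above the floor), hub (radius 10 mm, 12 mm above the floor), three bright ribs from hub to rim, 6 mm thick, 12 mm above the floor, 120 degrees apart.
- hollow (a point): Point on the wheel's floor, 34 mm from its axis, in the middle of one of the three alike hollows between the ribs; moves with the wheel. A hollow has room for shut fingertips that press on the floor and push against a rib; swept round at this radius, the wheel follows. Only the wheel can move the pointer.
- press (a joint): How far the wheel is pressed down: 0 = up, 0.008 m = fully down. Its spring needs 3 N to start and 7 N at the bottom, wherever on the wheel one presses. The clutch begins to catch at 2 mm and is safe from 5 mm; now and then its teeth meet head on at 2 mm, and the wheel drops in once it is turned a little.
- wheel (a joint): Angle of the wheel (rad, any number of turns), growing clockwise seen from above. At 0 one rib points to the counter's own -x. Turns easily; when up it does not move the pointer. Pressed, it turns idly for up to a quarter turn until the clutch teeth meet (this cannot be seen), then drives the pointer, either way.
- pointer (a joint): Angle of the black pointer (tip 10 mm wide, seen round the wheel through the dial glass; rad), growing clockwise seen from above: 0 = at the zero stop, pointing to the counter's own -x; the other stop is at 5.2. A steady friction of 0.12 N m, about 4 N at 34 mm radius, holds it where it is left. At the zero stop the wheel meets a hard end.
- wax_block: Bystander: blue carving-wax block, 38x52x26 mm, loose at the counter's right side. Origin: centre of its underside.
- solder_spool: Bystander: spool of solder wire, 46 mm across, 32 mm high, loose at the counter's left side. Origin: centre of its underside.
- tester_dock: Bystander: black stone tester in its dock, 62x124x57 mm. Origin: centre of its underside.
- ring_box: Bystander: dark red ring box, 61x52x41 mm. Origin: centre of its underside.
- slide_gauge: Bystander: brass slide gauge, 39x125x9 mm. Origin: centre of its underside.
- parallel_pliers: Bystander: pliers with bright handles, 128x58x10 mm. Origin: centre of its underside.
- side_cutters: Bystander: side cutters with dark handles, 119x46x10 mm. Origin: centre of its underside.

How it is judged:
By the outcome, as a careful person would: the job done as asked, in the order asked, and still so for the second after the job is handed in, with the robot touching nothing.
It also fails if it takes over 45 s, if anything falls off the work surface, if the arm or the gripper's body presses on something with over 40 N, if the wrist force passes 120 N, or if a joint passes its speed limit or range.

## Robot

A 6-joint arm with a two-finger parallel gripper is mounted at the origin on a cart in front of the work surface, level with it; the furniture and walls round the work are solid. World frame = base frame: x ahead of the robot, y to its left, z up, the work surface at z = 0. Lengths are in m, angles in rad, forces in N, time in s.
With the tool pointing down it reaches from about 0.35 to 0.85 m from the base axis. Payload 8.1 kg.
Tool frame: the origin (TCP) lies at the centre of the arm's flange, where the gripper is bolted on; the fingertips stand 186 mm ahead of it and the grasp point (between the pads) lies 167 mm ahead of it (robot.grasp_offset is the distance from the TCP to the grasp point, in m); z points along the fingers, y is the line along which they close (so a half turn about z gives the same grasp; the last joint's range is limited). The gripper opens to 93 mm and grips with 3 to 60 N. Pads are 15 mm wide; open, the fingers measure 128 mm over their backs; the gripper's body (75 mm by 188 mm) begins 65 mm behind the grasp point.
Start: joints at [-1.352, 0.13, 1.488, -0, 1.523, -0.085], TCP at [0.18, -0.573, 0.405] pointing down, gripper open.
Joint ranges: [-2.96, 2.96], [-0.89, 2.26], [0.02, 2.5], [-1.34, 4.48], [0, 2.73], [-2.66, 2.66]. Speed limits (rad/s): [2.39, 2.39, 2.79, 3.14, 3.14, 3.14].

## Interface

Orientations are given as a rotation vector (axis times angle).
In Python, from plant import robot gives the robot as it stands.
- The arm moves only by the tool drive_tool, never from a script. Its argument "moves" is one flat list of numbers, 7 for each row, row after row: the finger opening in mm, from 0 to 93, then the shift along the tool's x, y, z in mm, then the turn, a rotation vector about the tool's x, y, z in degrees. A call has 1 to 8 rows; each row shifts and turns the commanded pose from where the row before left it, along the tool's axes as they then stand; what a row does not reach is not made up. A row lasts 1/10 s, in which the tool goes at most 50 mm and 8.59 degrees, less where a joint would pass 70% of its speed; a pose out of reach is approached as far as the arm can. A call is refused whole if a number of a shift passes 50 or a number of a turn 8.59, either way. A call with a gripper value outside its range is refused whole. The fingers move at their own pace and stop on an object; "grip_force" is the grip in N (left out, the last holds). Time passes only in rows, so rows that do not move let the fingers close. It gives the time, the measured TCP pose, the force, the opening and the grip force at its end, in the units of the state.
- robot.read_state(): the state, without advancing time (a new reading comes with each control period).
- robot.read_camera(name): name is "side" or "top"; returns a dict with "color" (480x640x3 uint8, red, green, blue), "depth" (480x640 float32, m along the optical axis (not along the pixel's ray), 0 where there is no reading), "mtx" (3x3 intrinsics, pixels), "R" (3x3) and "t" (3): a world point X has camera coordinates R X + t. Camera axes: x right, y down, z forward; pixel columns grow to the right and rows downward; lengths in m; the calibration is good to about 2 mm. A picture is of the moment at which its call begins.
- robot.close_job(): hands the job in; it is judged then, once.
The state is a dict: "t": time; "q": joint angles; "dq": joint speeds; "joint_torque": joint torques, N m; "tool_pos": TCP position; "orientation": TCP orientation; "force": force on the tool from outside, world axes, zero at the start; "wrist_torque": the same for the moment, N m; "opening": finger opening in m; "gripper_force": force on a finger pad.
Only numpy, scipy, OpenCV 4.12 (cv2) and the standard library are available. Lean on these libraries where they do the work, as an engineer would, in place of code of your own. Each camera call takes 0.05 s, during which the arm holds its last target. There are 200 camera calls.

## Working session

There is one attempt and no reset: what is moved stays moved. The work goes in short steps, Python scripts to look and compute and a tool call to move; the robot and the scene stay as the last step left them, time stands still between calls to the robot, and variables do not carry over. Pictures are saved under pics/ and viewed, at most 10 in all, crops included, and the job is handed in when it is done.

Besides the shell and the picture viewer there is one more tool, called by a JSON object that holds its "fn" and its "kwargs", one argument or row to a line. drive_tool: Moves the arm, as the interface text tells. Its arguments: {"type":"object","properties":{"moves":{"type":"array","items":{"type":"number"}},"grip_force":{"type":"number"}},"required":["moves"]}

```bash
ls; mkdir -p pics
cat > h.py <<'E'
import numpy as np,cv2
from plant import robot
def snap(n,f):
    c=robot.read_camera(n); np.savez('pics/'+f+'.npz',**c); cv2.imwrite('pics/'+f+'.png',c['color'][:,:,::-1]); return c
def ray(c,u,v,z):
    d=c['R'].T@np.linalg.inv(c['mtx'])@np.array([u,v,1.]); o=-c['R'].T@c['t']
    return o+d*(z-o[2])/d[2]
def proj(c,X):
    p=c['mtx']@(c['R']@np.asarray(X)+c['t']); return p[:2]/p[2]
E
python3 - <<'E'
from h import *
for n in('top','side'):
    c=snap(n,n+'0'); print(n,-c['R'].T@c['t'],c['R'].tolist(),c['mtx'].tolist())
print(robot.read_state())
a=cv2.imread('pics/top0.png')
E
```

```text
pics
top [ 0.30273788 -0.0210255   1.0954329 ] [[0.006274662522267062, -0.9999773869529859, -0.0024195439467936297], [-0.9817491254863837, -0.005700329809422303, -0.19009513630491712], [0.1900770454761775, 0.0035681679812782285, -0.9817626927930727]] [[486.55653613233653, 0.0, 316.73941182695603], [0.0, 486.55653613233653, 239.02059173102265], [0.0, 0.0, 1.0]]
side [ 0.26957699 -1.14657312  0.73630093] [[0.9790751925702604, -0.2030424707004507, -0.01362066023965145], [-0.11169020191929464, -0.48020959862867457, -0.8700138160857644], [0.1701089829748406, 0.8533302388153977, -0.4928391598021829]] [[613.1637218592535, 0.0, 324.26768641217785], [0.0, 613.1637218592535, 241.75086080075073], [0.0, 0.0, 1.0]]
{'t': 0.1, 'q': array([-1.35238607e+00,  1.31067979e-01,  1.48917833e+00, -1.33549146e-05,
        1.52302000e+00, -8.54016961e-02]), 'dq': array([-0.00056615, -0.00155305, -0.00482075,  0.00190943,  0.00178296,
       -0.00055185]), 'joint_torque': array([ 8.76622598e-04, -5.61341143e+01, -4.93094301e+01,  7.69122387e-02,
        2.90513935e-02, -5.49023218e-05]), 'tool_pos': array([ 0.17946727, -0.57230679,  0.40379829]), 'orientation': array([-3.10376550e+00, -4.75141889e-01,  1.95511558e-04]), 'force': array([ 0.44633943, -0.38276712,  0.48007376]), 'wrist_torque': array([-0.04085367, -0.00486136, -0.00649018]), 'gripper_force': 0.0, 'opening': 0.09318313299319926}
```

View pics/top0.png

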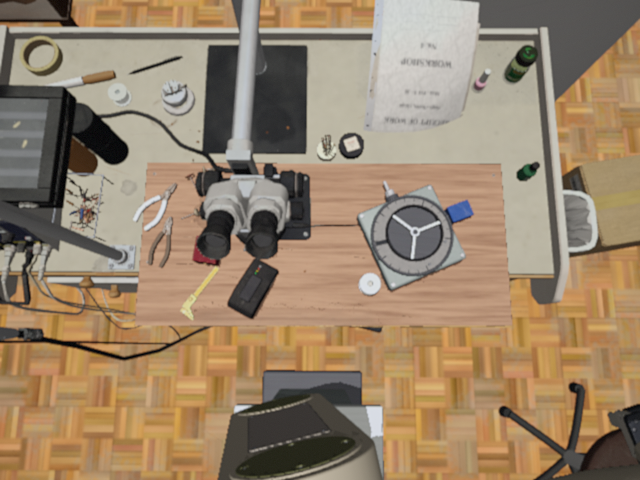

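View pics/side0.png

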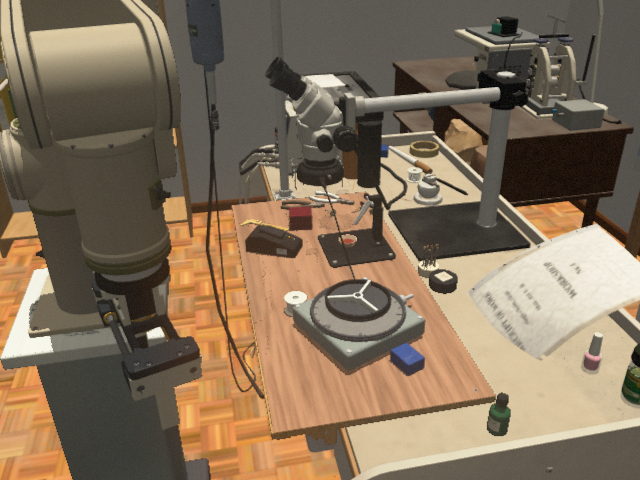

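The top view shows the counter at about (413,232), with the mandrel toward (389,188), the wax block at (459,211) and the spool at (370,284). The microscope stands to its left. In the side view the counter is at about (358,310). Next I'll zoom in on it.

Run:
```python
from h import *
a=cv2.imread('pics/top0.png')[175:300,345:480]; b=cv2.imread('pics/side0.png')[265:385,280:440]
a=cv2.resize(a,None,fx=4.4,fy=4.4,interpolation=cv2.INTER_CUBIC)
b=cv2.resize(b,None,fx=4.4,fy=4.4,interpolation=cv2.INTER_CUBIC)
cv2.imwrite('pics/topc.png',a)
# bright ribs in top
c=dict(np.load('pics/top0.npz')); im=c['color'].astype(int)
hsv=cv2.cvtColor(c['color'],cv2.COLOR_RGB2HSV)
yy,xx=np.mgrid[:480,:640]
# dark disk of floor
m=((hsv[...,2]<90)&(np.hypot(xx-414,yy-232)<34)).astype(np.uint8)
m=cv2.morphologyEx(m,cv2.MORPH_CLOSE,np.ones((5,5)))
n,l,s,ct=cv2.connectedComponentsWithStats(m); i=1+s[1:,4].argmax()
cs,_=cv2.findContours((l==i).astype(np.uint8),cv2.RETR_EXTERNAL,cv2.CHAIN_APPROX_NONE)
h=cv2.convexHull(max(cs,key=cv2.contourArea)); e=cv2.fitEllipse(h); print(e,s[i], ray(c,*e[0],0.079), 'radius m',np.mean(e[1])/2/486.5*(1.0954-.079))
```

```text
((412.9116516113281, 232.83973693847656), (55.32118225097656, 60.55223083496094), 84.51433563232422) [382 205  61  56 524] [ 0.51414023 -0.22228783  0.079     ] radius m 0.06052093374128822
```

View pics/topc.png

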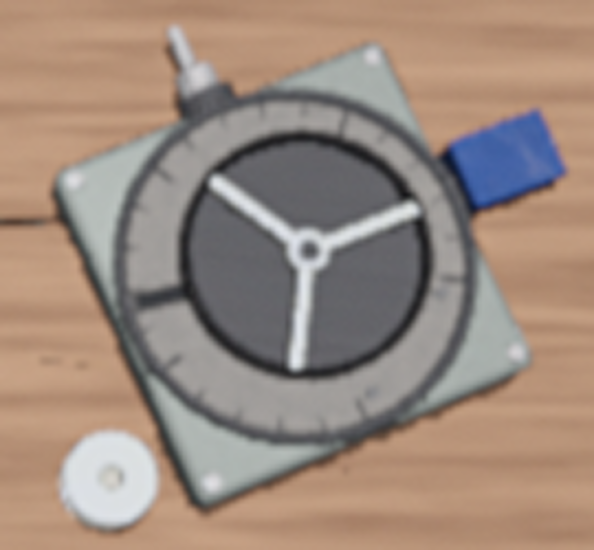

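The pointer is at crop (160,298), so it sits roughly a quarter turn clockwise of the zero mark. The hub is at crop (309,250). The ribs point to about yaw 53°, 174° and -68°. Now I'll compute these properly.

```bash
cat >> h.py <<'E'
from scipy.spatial.transform import Rotation as Ro
def px(p,f=4.4,o=(345,175)): return o[0]+(p[0]+.5)/f-.5,o[1]+(p[1]+.5)/f-.5
def totool(dx):
    R=Ro.from_rotvec(robot.read_state()['orientation']).as_matrix(); return R.T@np.asarray(dx)*1e3
def yaw(v): return np.degrees(np.arctan2(v[1],v[0]))
E
python3 - <<'E'
from h import *
c=dict(np.load('pics/top0.npz'))
P=lambda p,z:ray(c,*px(p),z)
hub=P((309,250),.083); print('hub',hub)
for r in((215,180),(418,207),(297,365)): print('rib',yaw(P(r,.083)-hub))
cor=[P(p,.04) for p in((372,50),(75,178),(212,486),(517,352))]  # screws
for z in(.045,.052):
  cor=[P(p,z) for p in((372,55),(73,178),(211,482),(516,352))]
  print('box',np.mean(cor,0),[yaw(cor[i]-cor[(i+1)%4]) for i in range(4)])
print('mandrel',yaw(P((175,32),.015)-hub)); print('pointer',yaw(P((150,299),.056)-hub),yaw(P((180,294),.056)-hub))
a=np.radians(-127); T=hub[:2]+.034*np.array([np.cos(a),np.sin(a)])
s=robot.read_state(); print(T,totool(np.r_[T,.30]-s['tool_pos']))
E
```

```text
hub [ 0.51638722 -0.22568863  0.083     ]
rib 52.243299645526555
rib -68.00734724348497
rib 172.36720169842533
box [ 0.51702553 -0.22506982  0.045     ] [np.float64(-66.88444646069091), np.float64(23.329062302756604), np.float64(113.19457480560567), np.float64(-156.76673444919777)]
box [ 0.51559754 -0.22371009  0.052     ] [np.float64(-66.88444646069094), np.float64(23.3290623027566), np.float64(113.19457480560568), np.float64(-156.76673444919777)]
mandrel 21.98764890987157
pointer 104.7842377157242 105.97961585240348
[ 0.49592551 -0.25284223] [ 397.52301869 -209.98868862  104.20030548]
```

{"fn": "drive_tool", "kwargs": {
  "moves": [0,33,-17.5,5,0,0,0,0,33,-17.5,5,0,0,0,0,33,-17.5,5,0,0,0,0,33,-17.5,5,0,0,0,0,33,-17.5,5,0,0,0,0,33,-17.5,5,0,0,0,0,33,-17.5,5,0,0,0,0,33,-17.5,5,0,0,0],
  "grip_force": 20
}}

```text
t: 0.9
tool_pos: [0.3903, -0.3586, 0.3641]
orientation: [-3.105, -0.475, 0.001]
force: [-0.3, 0.0, 0.7]
opening: 0.0335
gripper_force: 0.0
```

{"fn": "drive_tool", "kwargs": {
  "moves": [0,33,-17.5,5,0,0,0,0,33,-17.5,5,0,0,0,0,33,-17.5,5,0,0,0,0,34,-17.5,5,0,0,0,0,0,0,10,0,0,8,0,0,0,10,0,0,8,0,0,0,10,0,0,8,0,0,0,10,0,0,8]
}}

```text
t: 1.7
tool_pos: [0.4954, -0.253, 0.3037]
orientation: [-3.115, 0.407, 0.002]
force: [-0.3, -0.5, 0.0]
opening: 0.0007
gripper_force: 0.0
```

{"fn": "drive_tool", "kwargs": {
  "moves": [0,0,0,0,0,0,8,0,0,0,0,0,0,8,0,0,0,0,0,0,6,0,0,0,0,0,0,0]
}}

```text
t: 2.1
tool_pos: [0.4953, -0.2532, 0.3042]
orientation: [-2.982, 0.989, 0.002]
force: [0.2, 0.2, 1.5]
opening: 0.0
gripper_force: 0.0
```

Run:
```python
from h import *
c=snap('side','side1'); s=robot.read_state(); print({k:s[k] for k in('t','q','tool_pos','force','opening')})
R=Ro.from_rotvec(s['orientation']).as_matrix(); print(R.round(3),yaw(R[:,1]))
tip=s['tool_pos']+R[:,2]*.186; print(tip, totool(np.array([.496,-.2525,.0])-s['tool_pos']), proj(c,tip))
b=c['color'][180:400,240:460,::-1]; cv2.imwrite('pics/s1c.png',cv2.resize(b,None,fx=2.7,fy=2.7,interpolation=cv2.INTER_CUBIC))
```

```text
{'t': 2.15, 'q': array([-5.64820251e-01,  8.36376945e-02,  1.72498988e+00,  3.51620993e-06,
        1.33377544e+00,  1.64230639e+00]), 'tool_pos': array([ 0.49535231, -0.25328216,  0.30430827]), 'force': array([0.32246892, 0.14743347, 0.01059025]), 'opening': 0.00044468677265279246}
[[ 0.804 -0.594 -0.001]
 [-0.594 -0.804  0.   ]
 [-0.001  0.    -1.   ]] -126.45908749103813
[ 0.49522533 -0.25320095  0.11830833] [ 3.02169999e-01 -1.03055188e+00  3.04308066e+02] [350.86887919 288.04669613]
```

View pics/s1c.png

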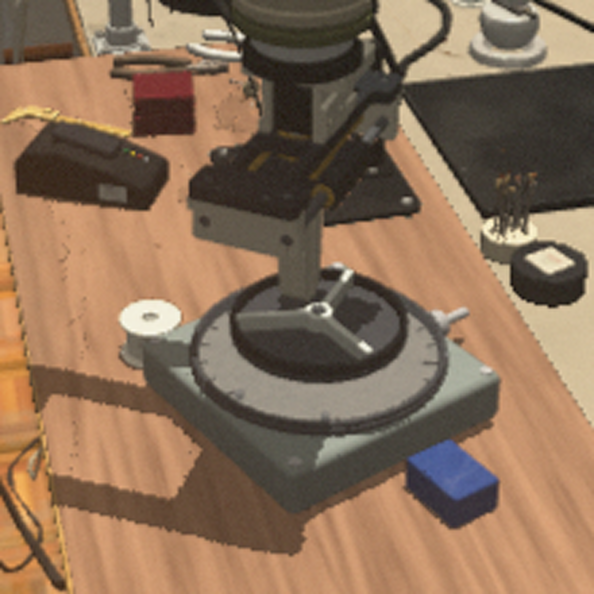

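The shut tips are at crop (298,297), over the intended hollow and clear of the ribs, and the hub is at (318,310). I'll go down now.

{"fn": "drive_tool", "kwargs": {
  "moves": [0,0,-1,20,0,0,0,0,0,0,15,0,0,0,0,0,0,8,0,0,0,0,0,0,3,0,0,0,0,0,0,1,0,0,0,0,0,0,1,0,0,0,0,0,0,0,0,0,0,0,0,0,0,0,0,0]
}}

```text
t: 2.95
tool_pos: [0.4963, -0.2527, 0.2574]
orientation: [2.983, -0.986, 0.002]
force: [0.1, 0.3, 0.8]
opening: 0.0005
gripper_force: 0.5
```

{"fn": "drive_tool", "kwargs": {
  "moves": [0,0,0,0.5,0,0,0,0,0,0,0.5,0,0,0,0,0,0,0.5,0,0,0,0,0,0,0,0,0,0]
}}

```text
t: 3.35
tool_pos: [0.4963, -0.2527, 0.2554]
orientation: [2.983, -0.986, 0.001]
force: [0.7, -0.5, 2.0]
opening: 0.0006
gripper_force: 1.0
```

{"fn": "drive_tool", "kwargs": {
  "moves": [0,0,0,1,0,0,0,0,0,0,1,0,0,0,0,0,0,1,0,0,0,0,0,0,1,0,0,0,0,0,0,0,0,0,0,0,0,0,0,0,0,0]
}}

```text
t: 3.95
tool_pos: [0.4962, -0.2526, 0.2514]
orientation: [2.983, -0.986, 0.0]
force: [0.6, -0.2, 4.1]
opening: 0.0004
gripper_force: 2.0
```

{"fn": "drive_tool", "kwargs": {
  "moves": [0,0,0,1,0,0,0,0,0,0,0.5,0,0,0,0,3.55,-0.19,0,0,0,-6,0,3.55,-0.19,0,0,0,-6,0,3.55,-0.19,0,0,0,-6,0,3.55,-0.19,0,0,0,-6,0,0,0,0,0,0,0]
}}

```text
t: 4.65
tool_pos: [0.5091, -0.2584, 0.2497]
orientation: [-3.123, 0.342, 0.0]
force: [0.1, 0.6, 4.0]
opening: 0.0003
gripper_force: 2.4
```

{"fn": "drive_tool", "kwargs": {
  "moves": [0,3.55,-0.19,0,0,0,-6,0,3.55,-0.19,0,0,0,-6,0,3.55,-0.19,0,0,0,-6,0,3.55,-0.19,0,0,0,-6]
}}

```text
t: 5.05
tool_pos: [0.5224, -0.2586, 0.2494]
orientation: [-3.125, -0.313, 0.003]
force: [-3.8, -1.6, 5.4]
opening: 0.0005
gripper_force: 3.0
```

```bash
cat >> h.py <<'E'
def st():
    s=robot.read_state(); R=Ro.from_rotvec(s['orientation']).as_matrix()
    d=s['tool_pos'][:2]-[.516,-.225]; print('t',s['t'],'tip',(s['tool_pos']+R[:,2]*.186).round(4),'r',np.hypot(*d).round(4),'az',yaw(d).round(1),'yawy',yaw(R[:,1]).round(1),'F tool',(R.T@s['force']).round(1),'W',s['wrist_torque'].round(2),'q6',s['q'][5].round(2))
E
python3 - <<'E'
from h import *
st(); c=snap('top','top2'); st()
b=c['color'][175:300,345:480,::-1]; cv2.imwrite('pics/t2c.png',cv2.resize(b,None,fx=4.4,fy=4.4,interpolation=cv2.INTER_CUBIC))
E
```

```text
t 5.05 tip [ 0.522  -0.2585  0.0634] r 0.0342 az -79.1 yawy -78.6 F tool [-4.1  0.8 -5.4] W [-0.1   0.71 -0.07] q6 0.82
t 5.1 tip [ 0.5225 -0.2585  0.0635] r 0.0342 az -78.5 yawy -78.2 F tool [-3.5 -0.3 -5.5] W [-0.1   0.61  0.01] q6 0.82
```

View pics/t2c.png

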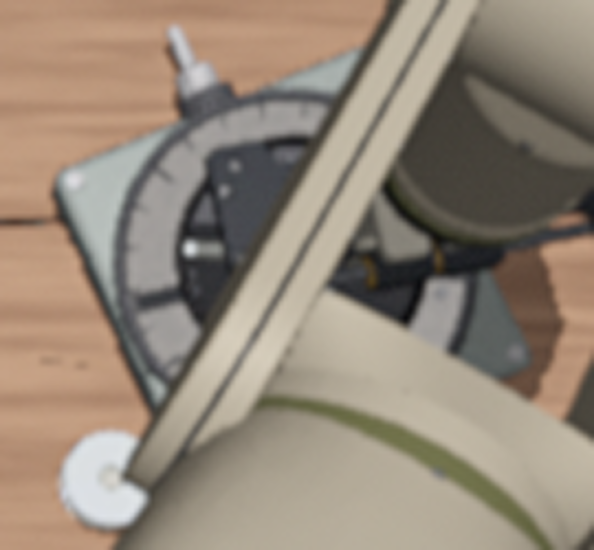

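The picture shows one rib now at crop (205,248), so the wheel has turned about 38° by friction. The pointer is still at (155,299). I'll carry on.

{"fn": "drive_tool", "kwargs": {
  "moves": [0,3.55,-0.19,0,0,0,-6,0,3.55,-0.19,0,0,0,-6,0,3.55,-0.19,0,0,0,-6,0,3.55,-0.19,0,0,0,-6]
}}

```text
t: 5.5
tool_pos: [0.5353, -0.2533, 0.2494]
orientation: [-2.992, -0.956, 0.004]
force: [-4.9, -3.3, 5.2]
opening: 0.0007
gripper_force: 4.1
```

{"fn": "drive_tool", "kwargs": {
  "moves": [0,3.55,-0.19,0,0,0,-6,0,3.55,-0.19,0,0,0,-6,0,3.55,-0.19,0,0,0,-6,0,3.55,-0.19,0,0,0,-6]
}}

```text
t: 5.9
tool_pos: [0.545, -0.2432, 0.2496]
orientation: [2.728, 1.557, -0.003]
force: [-2.7, -5.8, 3.9]
opening: 0.0004
gripper_force: 3.8
```

Run:
```python
from h import *
st(); c=snap('top','top3'); st()
b=c['color'][175:300,345:480,::-1]; cv2.imwrite('pics/t3c.png',cv2.resize(b,None,fx=4.4,fy=4.4,interpolation=cv2.INTER_CUBIC))
```

```text
t 5.9 tip [ 0.5448 -0.2435  0.0636] r 0.0342 az -32.1 yawy -30.6 F tool [-6.3  0.6 -3.9] W [-0.9   0.46 -0.  ] q6 0.03
t 5.95 tip [ 0.545  -0.243   0.0636] r 0.0342 az -31.3 yawy -30.2 F tool [-5.2  0.4 -3.6] W [-0.9   0.42  0.1 ] q6 0.02
```

View pics/t3c.png

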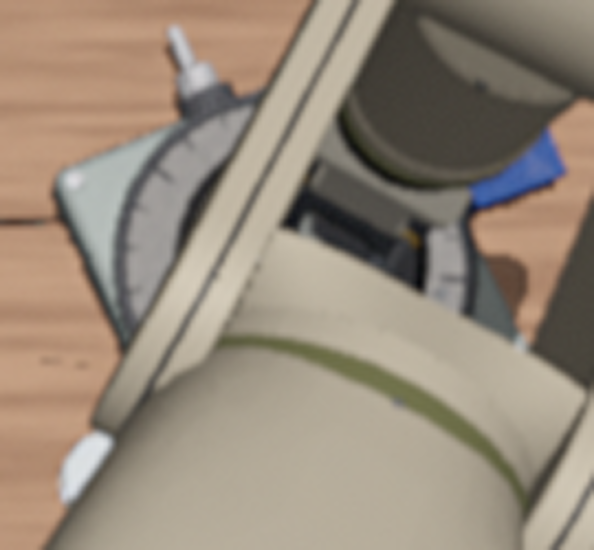

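The pointer has left (155,299), so the clutch is driving it. At least about 50° remain, and I'll watch the force as I go.

{"fn": "drive_tool", "kwargs": {
  "moves": [0,3.55,-0.19,0,0,0,-6,0,3.55,-0.19,0,0,0,-6,0,3.55,-0.19,0,0,0,-6,0,3.55,-0.19,0,0,0,-6,0,3.55,-0.19,0,0,0,-6,0,3.55,-0.19,0,0,0,-6]
}}

```text
t: 6.55
tool_pos: [0.5501, -0.2229, 0.2499]
orientation: [2.114, 2.322, -0.002]
force: [0.9, -6.1, 2.2]
opening: 0.0006
gripper_force: 4.0
```

Run:
```python
from h import *
st(); c=snap('side','s4'); st()
b=c['color'][260:370,280:440,::-1]; cv2.imwrite('pics/s4c.png',cv2.resize(b,None,fx=4.5,fy=4.5,interpolation=cv2.INTER_CUBIC))
for a in (0,20,40,60,98): 
  y=np.radians(203.2-a); p=proj(c,[.516+.075*np.cos(y),-.225+.075*np.sin(y),.055]); print(a,((p-[280,260])*4.5).round())
```

```text
t 6.55 tip [ 0.5502 -0.2233  0.0639] r 0.0341 az 3.5 yawy 5.4 F tool [-6.2  0.3 -2.2] W [-1.19 -0.17  0.03] q6 -0.56
t 6.6 tip [ 0.5501 -0.2228  0.0639] r 0.0341 az 4.3 yawy 5.8 F tool [-6.5  0.4 -2.3] W [-1.19 -0.27  0.1 ] q6 -0.57
0 [204. 272.]
20 [177. 238.]
40 [173. 201.]
60 [189. 167.]
98 [266. 121.]
```

View pics/s4c.png

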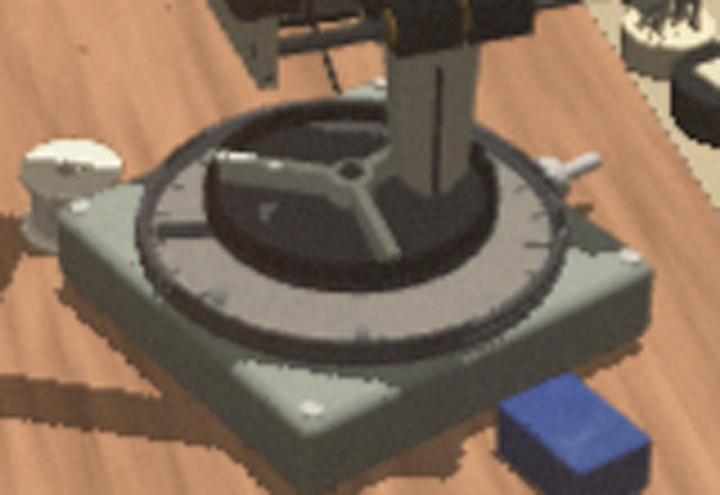

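The pointer is now at crop (170,230), about 24° from zero. I'll make three more rows and then slow down.

{"fn": "drive_tool", "kwargs": {
  "moves": [0,3.55,-0.19,0.3,0,0,-6,0,3.55,-0.19,0,0,0,-6,0,2.37,-0.08,0,0,0,-4,0,0,0,0,0,0,0]
}}

```text
t: 7.0
tool_pos: [0.5481, -0.2135, 0.2499]
orientation: [1.771, 2.592, -0.001]
force: [2.2, -5.6, 2.8]
opening: 0.0009
gripper_force: 4.5
```

{"fn": "drive_tool", "kwargs": {
  "moves": [0,0.9,0,0,0,0,-1.5,0,0.9,-0.02,0,0,0,-1.5,0,0.9,-0.02,0,0,0,-1.5,0,0,0,0,0,0,0]
}}

```text
t: 7.4
tool_pos: [0.5471, -0.2111, 0.2499]
orientation: [1.67, 2.657, -0.001]
force: [2.5, -5.8, 2.2]
opening: 0.0006
gripper_force: 4.3
```

{"fn": "drive_tool", "kwargs": {
  "moves": [0,0.6,0,0,0,0,-1,0,0.6,-0.02,0,0,0,-1,0,0,0,0,0,0,0]
}}

```text
t: 7.7
tool_pos: [0.5466, -0.2101, 0.2499]
orientation: [1.624, 2.686, -0.001]
force: [2.7, -4.8, 2.8]
opening: 0.0005
gripper_force: 4.3
```

```bash
cat > z.py <<'E'
from h import *
import sys
st(); c=snap('side',sys.argv[1]); st()
# pointer: dark pixels on dial ring r=66..80mm near zero
g=cv2.cvtColor(c['color'],cv2.COLOR_RGB2GRAY).astype(np.float32)
for a in range(-16,33,2):
  y=np.radians(203.2-a); v=[]
  for r in np.arange(.067,.081,.002):
    p=proj(c,[.516+r*np.cos(y),-.225+r*np.sin(y),.055]); v.append(cv2.getRectSubPix(g,(1,1),tuple(map(float,p)))[0,0])
  print(a,int(np.mean(v)),end=' | ')
E
python3 z.py s5
```

```text
t 7.7 tip [ 0.547  -0.2105  0.0639] r 0.034 az 25.9 yawy 27.7 F tool [-5.5  0.1 -2.8] W [-1.04 -0.66  0.09] q6 -0.94
t 7.75 tip [ 0.547  -0.2105  0.0639] r 0.034 az 25.9 yawy 27.6 F tool [-4.9  0.  -3.1] W [-0.93 -0.65  0.05] q6 -0.94
-16 148 | -14 148 | -12 144 | -10 142 | -8 145 | -6 148 | -4 145 | -2 125 | 0 84 | 2 66 | 4 65 | 6 75 | 8 106 | 10 142 | 12 149 | 14 148 | 16 148 | 18 148 | 20 148 | 22 148 | 24 150 | 26 149 | 28 148 | 30 148 | 32 146 |
```

{"fn": "drive_tool", "kwargs": {
  "moves": [0,0.6,0,0,0,0,-1,0,0.6,-0.02,0,0,0,-1,0,0,0,0,0,0,0]
}}

```text
t: 8.05
tool_pos: [0.5461, -0.209, 0.2499]
orientation: [1.577, 2.714, -0.001]
force: [3.3, -5.0, 2.3]
opening: 0.0004
gripper_force: 4.2
```

{"fn": "drive_tool", "kwargs": {
  "moves": [0,0.6,0,0,0,0,-1,0,0,0,0,0,0,0]
}}

```text
t: 8.25
tool_pos: [0.5458, -0.2085, 0.25]
orientation: [1.553, 2.727, -0.001]
force: [3.5, -4.7, 3.3]
opening: 0.0006
gripper_force: 4.2
```

{"fn": "drive_tool", "kwargs": {
  "moves": [0,0.6,0,0,0,0,-1,0,0,0,0,0,0,0]
}}

```text
t: 8.45
tool_pos: [0.5455, -0.208, 0.2499]
orientation: [1.53, 2.741, -0.001]
force: [3.1, -6.0, 2.3]
opening: 0.0006
gripper_force: 4.2
```

```bash
python3 z.py s6
```

```text
t 8.45 tip [ 0.5459 -0.2084  0.0639] r 0.034 az 30.0 yawy 31.7 F tool [-6.7 -0.5 -2.3] W [-0.95 -0.71  0.1 ] q6 -1.0
t 8.5 tip [ 0.5459 -0.2084  0.0639] r 0.034 az 30.0 yawy 31.6 F tool [-5.8  0.6 -2.8] W [-0.96 -0.69  0.11] q6 -1.0
-16 148 | -14 148 | -12 144 | -10 142 | -8 142 | -6 130 | -4 91 | -2 66 | 0 64 | 2 71 | 4 99 | 6 137 | 8 149 | 10 149 | 12 149 | 14 148 | 16 148 | 18 147 | 20 147 | 22 149 | 24 149 | 26 149 | 28 148 | 30 147 | 32 145 |
```

Close to zero now, with no contact with the stop yet.

{"fn": "drive_tool", "kwargs": {
  "moves": [0,0.6,0,0,0,0,-1,0,0,0,0,0,0,0]
}}

```text
t: 8.7
tool_pos: [0.5452, -0.2075, 0.25]
orientation: [1.506, 2.754, -0.001]
force: [3.1, -4.8, 2.9]
opening: 0.0004
gripper_force: 4.3
```

{"fn": "drive_tool", "kwargs": {
  "moves": [0,0.6,0,0,0,0,-1,0,0,0,0,0,0,0]
}}

```text
t: 8.9
tool_pos: [0.5449, -0.207, 0.25]
orientation: [1.481, 2.767, -0.001]
force: [3.3, -4.3, 2.3]
opening: 0.0002
gripper_force: 4.3
```

{"fn": "drive_tool", "kwargs": {
  "moves": [0,0.6,0,0,0,0,-1,0,0,0,0,0,0,0]
}}

```text
t: 9.1
tool_pos: [0.5445, -0.2065, 0.25]
orientation: [1.457, 2.78, -0.001]
force: [4.3, -4.6, 2.6]
opening: 0.0004
gripper_force: 4.3
```

```bash
python3 z.py s7
```

```text
t 9.1 tip [ 0.545  -0.2069  0.064 ] r 0.034 az 33.0 yawy 34.7 F tool [-6.2  0.9 -2.6] W [-0.9  -0.69  0.09] q6 -1.06
t 9.15 tip [ 0.545  -0.2069  0.064 ] r 0.034 az 33.0 yawy 34.6 F tool [-6.  -0.2 -2.3] W [-0.94 -0.73  0.06] q6 -1.05
-16 148 | -14 147 | -12 143 | -10 136 | -8 115 | -6 77 | -4 63 | -2 66 | 0 80 | 2 117 | 4 145 | 6 149 | 8 149 | 10 148 | 12 148 | 14 148 | 16 148 | 18 147 | 20 148 | 22 149 | 24 149 | 26 148 | 28 148 | 30 148 | 32 145 |
```

{"fn": "drive_tool", "kwargs": {
  "moves": [0,0.6,0,0,0,0,-1,0,0,0,0,0,0,0]
}}

```text
t: 9.35
tool_pos: [0.5442, -0.206, 0.25]
orientation: [1.433, 2.792, -0.001]
force: [3.9, -4.9, 2.0]
opening: 0.0002
gripper_force: 4.3
```

{"fn": "drive_tool", "kwargs": {
  "moves": [0,0.6,0,0,0,0,-1,0,0,0,0,0,0,0]
}}

```text
t: 9.55
tool_pos: [0.5439, -0.2055, 0.25]
orientation: [1.408, 2.805, -0.001]
force: [2.2, -5.4, 2.3]
opening: 0.0005
gripper_force: 4.3
```

```bash
python3 z.py s8
```

```text
t 9.55 tip [ 0.5443 -0.2059  0.064 ] r 0.034 az 35.0 yawy 36.7 F tool [-5.7 -1.5 -2.3] W [-0.9  -0.71  0.04] q6 -1.09
t 9.6 tip [ 0.5443 -0.2059  0.064 ] r 0.034 az 35.0 yawy 36.6 F tool [-5.6 -1.1 -3.2] W [-0.91 -0.69  0.09] q6 -1.09
-16 148 | -14 147 | -12 139 | -10 116 | -8 80 | -6 65 | -4 65 | -2 75 | 0 110 | 2 142 | 4 148 | 6 148 | 8 149 | 10 149 | 12 149 | 14 148 | 16 147 | 18 147 | 20 149 | 22 149 | 24 150 | 26 149 | 28 148 | 30 147 | 32 144 |
```

The pointer is still moving freely, so my zero estimate is off by a few degrees. I'll continue.

{"fn": "drive_tool", "kwargs": {
  "moves": [0,0.6,0,0,0,0,-1,0,0,0,0,0,0,0]
}}

```text
t: 9.8
tool_pos: [0.5435, -0.205, 0.25]
orientation: [1.384, 2.817, -0.001]
force: [3.9, -5.1, 2.5]
opening: 0.0005
gripper_force: 4.3
```

{"fn": "drive_tool", "kwargs": {
  "moves": [0,0.6,0,0,0,0,-1,0,0,0,0,0,0,0]
}}

```text
t: 10.0
tool_pos: [0.5432, -0.2046, 0.2501]
orientation: [1.359, 2.829, -0.001]
force: [4.1, -4.8, 1.2]
opening: 0.0005
gripper_force: 4.2
```

{"fn": "drive_tool", "kwargs": {
  "moves": [0,0.6,0,0,0,0,-1,0,0,0,0,0,0,0]
}}

```text
t: 10.2
tool_pos: [0.543, -0.2042, 0.2502]
orientation: [1.334, 2.84, -0.001]
force: [5.0, -6.3, 1.6]
opening: 0.0008
gripper_force: 4.3
```

```bash
python3 z.py s9
```

```text
t 10.2 tip [ 0.5436 -0.2047  0.0642] r 0.0341 az 37.6 yawy 39.7 F tool [-8.  -0.2 -1.6] W [-1.04 -1.05  0.17] q6 -1.14
t 10.25 tip [ 0.5435 -0.2046  0.0641] r 0.0341 az 37.7 yawy 39.6 F tool [-7.5 -0.  -1.4] W [-1.09 -0.99  0.07] q6 -1.14
-16 148 | -14 145 | -12 127 | -10 93 | -8 74 | -6 65 | -4 71 | -2 102 | 0 140 | 2 148 | 4 148 | 6 148 | 8 148 | 10 148 | 12 148 | 14 148 | 16 148 | 18 147 | 20 148 | 22 148 | 24 149 | 26 149 | 28 148 | 30 147 | 32 145 |
```

The force is starting to rise. I'll press on a little and check that the pointer stays still.

{"fn": "drive_tool", "kwargs": {
  "moves": [0,0.6,0,0.2,0,0,-1,0,0,0,0,0,0,0]
}}

```text
t: 10.45
tool_pos: [0.5427, -0.2038, 0.2501]
orientation: [1.309, 2.851, -0.001]
force: [6.3, -6.8, 2.2]
opening: 0.0007
gripper_force: 4.8
```

{"fn": "drive_tool", "kwargs": {
  "moves": [0,0.6,0,0.2,0,0,-1,0,0,0,0,0,0,0]
}}

```text
t: 10.65
tool_pos: [0.5425, -0.2034, 0.2501]
orientation: [1.284, 2.862, -0.002]
force: [6.4, -5.8, 1.3]
opening: 0.0006
gripper_force: 5.2
```

{"fn": "drive_tool", "kwargs": {
  "moves": [0,0.6,0,0,0,0,0,0,0,0,0,0,0,0]
}}

```text
t: 10.85
tool_pos: [0.5422, -0.2032, 0.2502]
orientation: [1.285, 2.86, -0.002]
force: [7.7, -7.8, 0.8]
opening: 0.0004
gripper_force: 5.5
```

```bash
python3 z.py s10
```

```text
t 10.85 tip [ 0.5432 -0.2039  0.0642] r 0.0341 az 39.7 yawy 41.6 F tool [-11.    0.6  -0.8] W [-1.35 -1.49  0.1 ] q6 -1.17
t 10.9 tip [ 0.5432 -0.2039  0.0642] r 0.0341 az 39.7 yawy 41.6 F tool [-11.   -0.3  -1.2] W [-1.37 -1.49  0.14] q6 -1.17
-16 148 | -14 146 | -12 125 | -10 90 | -8 73 | -6 65 | -4 70 | -2 102 | 0 139 | 2 148 | 4 148 | 6 149 | 8 149 | 10 150 | 12 149 | 14 148 | 16 147 | 18 147 | 20 148 | 22 148 | 24 149 | 26 149 | 28 148 | 30 147 | 32 145 |
```

The pointer hasn't moved while the push went from 8 N to 11 N, so it is against the stop. I'll press once more, ease back and lift. Backing off stays within the idle play.

{"fn": "drive_tool", "kwargs": {
  "moves": [0,1,0,0.2,0,0,0,0,0.5,0,0,0,0,0,0,0,0,0,0,0,0]
}}

```text
t: 11.2
tool_pos: [0.5416, -0.2027, 0.2504]
orientation: [1.284, 2.858, -0.003]
force: [9.7, -10.7, 0.4]
opening: 0.001
gripper_force: 7.0
```

```bash
python3 z.py s11
```

```text
t 11.2 tip [ 0.5429 -0.2037  0.0644] r 0.034 az 41.0 yawy 41.6 F tool [-14.5   0.2  -0.3] W [-1.99 -1.95  0.25] q6 -1.17
t 11.25 tip [ 0.5429 -0.2036  0.0644] r 0.034 az 41.0 yawy 41.6 F tool [-14.5   0.1  -0.1] W [-2.02 -1.95  0.18] q6 -1.17
-16 148 | -14 145 | -12 126 | -10 90 | -8 72 | -6 65 | -4 71 | -2 106 | 0 142 | 2 147 | 4 148 | 6 148 | 8 149 | 10 149 | 12 149 | 14 148 | 16 147 | 18 147 | 20 148 | 22 148 | 24 149 | 26 148 | 28 148 | 30 147 | 32 145 |
```

{"fn": "drive_tool", "kwargs": {
  "moves": [0,-1.5,0,0,0,0,0,0,-1.5,0,0,0,0,0,0,-1,0,0,0,0,0,0,0,0,0,0,0,0,0,0,0,-4,0,0,0,0,0,0,-5,0,0,0,0,0,0,-10,0,0,0,0,0,0,-20,0,0,0]
}}

```text
t: 12.05
tool_pos: [0.5414, -0.2031, 0.2858]
orientation: [-1.28, -2.862, -0.001]
force: [-0.2, 0.9, 0.9]
opening: 0.0
gripper_force: 0.0
```

{"fn": "drive_tool", "kwargs": {
  "moves": [0,0,0,-35,0,0,0,0,0,0,-35,0,0,0,0,0,0,-35,0,0,0,0,0,0,0,0,0,0,0,0,0,0,0,0,0]
}}

```text
t: 12.55
tool_pos: [0.5427, -0.2037, 0.3935]
orientation: [1.281, 2.868, 0.0]
force: [-0.2, -0.6, 0.3]
opening: 0.0004
gripper_force: 0.0
```

```bash
python3 z.py s12
python3 - <<'E'
from h import *
c=dict(np.load('pics/s12.npz'))
b=c['color'][240:390,270:440,::-1]; cv2.imwrite('pics/s12c.png',cv2.resize(b,None,fx=4,fy=4,interpolation=cv2.INTER_CUBIC))
E
```

```text
t 12.55 tip [ 0.5428 -0.2037  0.2075] r 0.0342 az 38.7 yawy 41.9 F tool [-0.4 -0.6 -0.3] W [ 0.   -0.14 -0.03] q6 -1.18
t 12.6 tip [ 0.542  -0.2033  0.2059] r 0.034 az 39.2 yawy 41.9 F tool [ 0.6  0.  -0.1] W [-0.03 -0.17  0.03] q6 -1.18
-16 147 | -14 145 | -12 124 | -10 90 | -8 72 | -6 64 | -4 71 | -2 102 | 0 139 | 2 147 | 4 147 | 6 147 | 8 147 | 10 147 | 12 147 | 14 146 | 16 146 | 18 146 | 20 147 | 22 148 | 24 148 | 26 147 | 28 146 | 30 146 | 32 143 |
```

View pics/s12c.png

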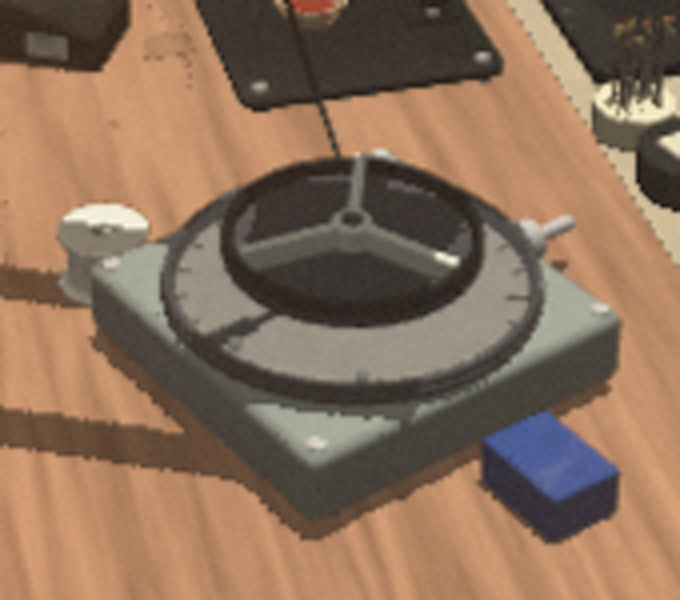

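The pointer at about (225,335) points straight away from the mandrel at (545,235). The wheel is up, and the spool and wax block are where they were. I'm handing in.

```bash
python3 -c "
from plant import robot
print(robot.close_job())"
```

```text
the job is handed in; nothing more can be done
None
```

The counter's pointer is back against its zero stop, the wheel has sprung up, the spool and wax block beside the counter are unmoved, the highest force read was about 15 N, and the job was handed in at about 12.6 s.

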